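Pop open the spring-lid case and put the orange ejector strip away in it

TASK

Press the red release button on the bright blue case and let its sprung lid rise all the way open by itself, without touching it. Then take the orange strip that lies by itself in the open (not the one in the heap of parts behind the hammer), lay it down inside the case and leave the lid standing open.

Things in the scene. Friction and masses are not known exactly. Their poses are not given: they have to be found in the camera images.
- button_top (a point): Centre of the top of the round red button (34 mm across, top 60 mm above the bench) on the black housing (top 50 mm) at the front of the blue case; z up, x towards the case. Pressed down: 7 mm travel, spring, 5 N at the bottom; frees the lid at about 4.5 mm (3.2 N), returns when let go. The lid's front edge is 33 mm behind the centre (catch tongue 24 mm); it swings up, away from the button.
- case_lid (a joint): Angle of the flat blue lid with grey panel (122 mm front to back, 160 mm wide, 5 mm thick), rad: 0 = shut and latched, 1.95 = fully open, leaning back past upright. Hinge along the far rim, 62 mm behind the case's centre, 42 mm above the bench. Unlatched, a weak spring lifts it slowly (about 2 s, damped) and keeps it open; shut, the latch holds it: do not force it.
- case_inside (a point): Centre of the inner floor of the bright blue case, 4 mm above the bench; x points from the front (button) to the hinge, y along its width. The button is 94 mm in front of this point (-x). The inside is 110 mm (x) by 150 mm (y) and 36 mm deep, undivided, empty; walls 4 mm thick. The case is fixed to the bench.
- orange_strip: Loose orange-brown rubber strip, a plain bar 22 mm (x) by 60 mm (y) by 17 mm (z), 15 g, lying flat on the bench; its origin is the centre of its underside. It lies clear, right of the case or left of it on the near part of the bench; a similar one in the heap behind the hammer is fixed. Two longer, thinner green strips lie about as well; they are not wanted.
There are look-alikes about, which are no part of the job. There is more than one size of the orange_strip; the one meant has the size given above. There is more than one size of the part that bears button_top; the job needs the larger.

How it is judged (in metres and radians):
On the way:
1. the lid has sprung fully open (beyond 1.8 rad) while the orange strip is not yet in the case (value of joint case_lid above 1.8 rad and (z of orange_strip in the frame of case_inside above 0.03 m or horizontal distance between orange_strip and case_inside above 0.1 m)), for 0.2 s.
At the end, for the whole second after the job is handed in: The lid stands open (beyond 1.7 rad), and the orange strip lies at rest inside the case, its underside's centre within the inner walls and less than 20 mm above the inner floor (value of joint case_lid above 1.7 rad and x of orange_strip in the frame of case_inside between -0.055 and 0.055 m and y of orange_strip in the frame of case_inside between -0.075 and 0.075 m and z of orange_strip in the frame of case_inside below 0.02 m and linear speed of orange_strip below 0.02 m/s); the robot touches nothing.
It fails at once if the robot pushes, pries or obstructs the lid (more than 2 N) before it has opened (value of joint case_lid below 1.7 rad and (contact force between case_lid and the fingers above 2 N or contact force between case_lid and the arm above 2 N)).
It also fails if it takes over 45 s, if anything falls off the work surface, if the arm or the gripper's body presses on something with over 40 N, if the wrist force passes 120 N, or if a joint passes its speed limit or range.

ROBOT

A 7-joint arm with a two-finger parallel gripper is mounted at the origin on a cart in front of the work surface, level with it; the furniture and walls round the work are solid. World frame = base frame: x ahead of the robot, y to its left, z up, the work surface at z = 0. Lengths are in mm, angles in degrees, forces in N, time in s.
With the tool pointing down it reaches from about 425 to 875 mm from the base axis. Payload 8.4 kg.
Tool frame: the origin (TCP) lies midway between the tips of the shut fingers; the grasp point (between the pads) lies 19 mm behind it (r.grasp_offset is the z of the grasp point in the tool frame, in mm); z points along the fingers, y is the line along which they close (so a half turn about z gives the same grasp; the last joint's range is limited). The gripper opens to 87 mm and grips with 3 to 60 N. Pads are 19 mm wide; open, the fingers measure 117 mm over their backs; the gripper's body (75 mm by 190 mm) begins 51 mm behind the grasp point.
Start: joints at [-79.767, 19.091, 2.286, 83.961, -0.768, 76.965, -3.352], TCP at [178.258, 625.05, 222.546] pointing down, gripper open.
Joint ranges: [-147.57, 147.57], [-21.85, 119.76], [-74.77, 79.35], [14.55, 137.4], [-85.83, 265.84], [4.83, 119.75], [-152.11, 152.11]. Speed limits (degrees/s): [127.2, 127.2, 159.86, 159.86, 180, 180, 180].

INTERFACE

Orientations are given as a 3x3 rotation matrix whose columns are the frame's x, y, z axes.
In Python, from bench import r gives the robot as it stands. The module is installed in compiled form; this text tells all that it offers. Calls block until the motion is done:
- r.goto(position, orientation): joint-space move of the TCP to a pose.
- r.move_straight(position, ori=None, vel=150, guard=None): straight line of the TCP; ori=None keeps the orientation; vel is the mean speed in mm/s. With guard (N) it stops when the force on the tool has changed by that much, and returns True; else False.
- r.set_joints(angles): joint-space move.
- r.move_gripper(opening, newtons=None): opening from 0.0 (shut) to 1.0 (fully open); newtons is the grip in N (None keeps the last); returns when the fingers have stopped.
- r.dwell(seconds).
- r.ik(position, orientation): joint angles nearest the present ones, or None.
- r.read_state(): the state.
- r.camera(name): name is "side" or "top"; returns the picture (420x560x3 uint8, red, green, blue); there is no depth.
- r.calibration(name): a dict with "fov_y" (degrees; the focal length in pixels is half the picture's height over the tangent of half this angle, whatever the lens; pixels are square), "cx", "cy" (the principal point, pixels), "origin" and "rotation" of the camera in the world. Camera axes: x right, y down, z forward; pixel columns grow to the right and rows downward; lengths in mm; the calibration is good to about 2 mm. A picture is of the moment at which its call begins. calibration takes no time and is no camera call.
A pose or a line that the arm cannot do raises r.PlanningError and nothing moves.
- r.hand_in(): hands the job in; it is judged then, once.
The state is a dict: "time_s": time; "joint_pos": joint angles; "qd": joint speeds; "joint_torque": joint torques, N m; "ee_pos": TCP position; "tcp_rot": TCP orientation; "ft_force": force on the tool from outside, world axes, zero at the start; "torque": the same for the moment, N m; "grip_width": opening from 0.0 (shut) to 1.0 (fully open); "gripper_force": force on a finger pad.
Only numpy, scipy, OpenCV 4.12 (cv2) and the standard library are available. Lean on these libraries where they do the work, as an engineer would, in place of code of your own. Each camera call takes 0.05 s, during which the arm holds its last target. There are 200 camera calls.

## Working session

There is one attempt and no reset: what is moved stays moved. The work goes in short steps, each a Python script; the robot and the scene stay as the last script left them, time stands still between calls to the robot, and variables do not carry over. Pictures are saved under pics/ and viewed, at most 10 in all, crops included, and the job is handed in when it is done.

```bash
mkdir -p pics
python3 - <<'E'
from bench import r
import cv2
for n in("top","side"):
    cv2.imwrite(f"pics/{n}0.png",cv2.resize(r.camera(n)[:,:,::-1],(800,600),interpolation=cv2.INTER_CUBIC))
    print(n,r.calibration(n))
print(r.read_state()["time_s"],r.grasp_offset)
E
```

```text
top {'fov_y': 50.273762851694954, 'cx': 284.76049832381045, 'cy': 202.29376279080702, 'origin': array([472.01073043, 152.43799768, 959.85982131]), 'rotation': array([[-0.02363404, -0.99595258,  0.08671726],
       [-0.99936457,  0.02585159,  0.02453877],
       [-0.02668123, -0.08608221, -0.9959307 ]])}
side {'fov_y': 46.612351680309516, 'cx': 282.80659629426225, 'cy': 207.83424082294437, 'origin': array([  87.53750753, -683.65006663,  788.91750783]), 'rotation': array([[ 0.88944666, -0.25174989,  0.3814533 ],
       [-0.4564897 , -0.53025006,  0.71445925],
       [ 0.0224006 , -0.8096029 , -0.58655038]])}
0.1 -18.700000000000003
```

View pics/top0.png

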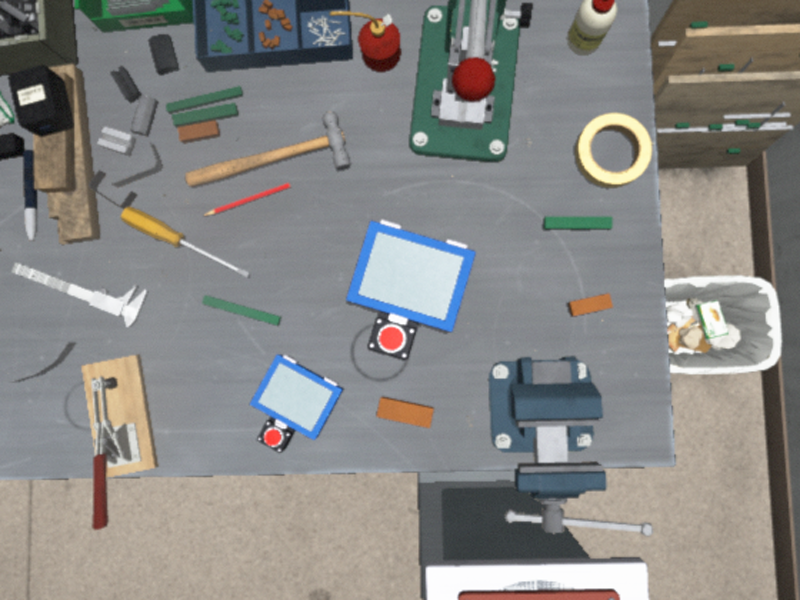

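View pics/side0.png

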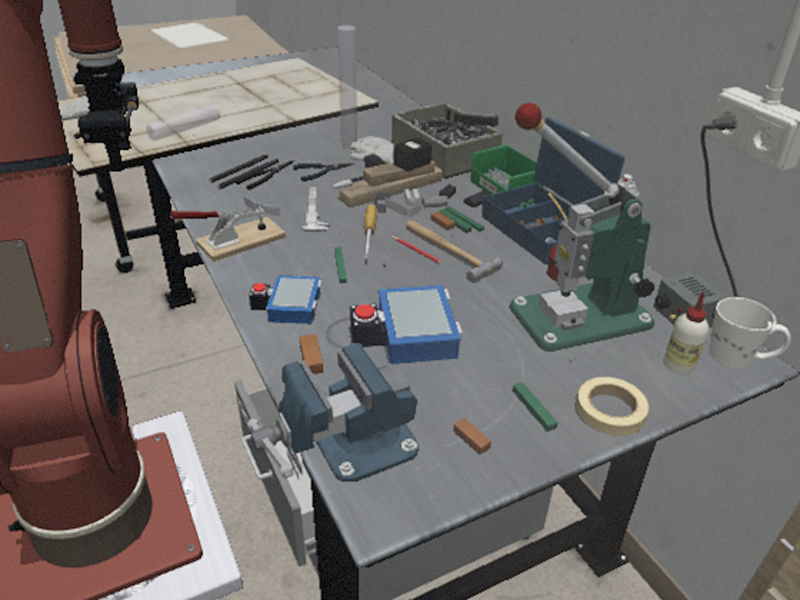

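The top view shows the large case with its button at about (392,338), and a smaller look-alike at (274,437). Two orange strips lie in the open, at (405,412) and at (591,305). The second looks closer to 60 mm. I'll measure them next.

```bash
cat > h.py <<'E'
import numpy as np, cv2
from bench import r
def cal(n):
    c=r.calibration(n); f=210/np.tan(np.radians(c["fov_y"]/2)); return c,f
def ray(n,uv):
    c,f=cal(n); d=np.c_[(np.atleast_2d(uv)-[c["cx"],c["cy"]])/f,np.ones(len(np.atleast_2d(uv)))]
    return c["origin"],d@c["rotation"].T
def at_z(n,uv,z):
    o,d=ray(n,uv); return o+d*((z-o[2])/d[:,2])[:,None]
def blobs(n,kind,amin=40,im=None):
    im=r.camera(n) if im is None else im
    h=cv2.cvtColor(im,cv2.COLOR_RGB2HSV).astype(int); H,S,V=h[...,0],h[...,1],h[...,2]
    m={"red":((H<5)|(H>174))&(S>170)&(V>150),"orange":(H>5)&(H<15)&(S>130)&(V>80),"blue":(H>100)&(H<116)&(S>170)&(V>90)}[kind]
    k=cv2.findContours(m.astype(np.uint8),cv2.RETR_EXTERNAL,cv2.CHAIN_APPROX_NONE)[0]
    return [c for c in k if cv2.contourArea(c)>amin]
E
python3 - <<'E'
from h import *
np.set_printoptions(precision=1,suppress=True)
for n in("top","side"):
  im=r.camera(n)
  for k,z in(("red",60),("orange",17),("blue",45)):
    for c in blobs(n,k,im=im):
        p=at_z(n,c[:,0].astype(float),z)[:,:2].astype(np.float32)
        print(n,k,"px",c[:,0].mean(0)*800/560,"A",cv2.contourArea(c),"rect",cv2.minAreaRect(p))
E
```

```text
top red px [272.  436.9] A 61.5 rect ((349.08355712890625, 367.1081237792969), (18.019838333129883, 17.656862258911133), 89.64031982421875)
top red px [390.7 337.3] A 119.5 rect ((482.5932312011719, 199.33380126953125), (25.620262145996094, 25.893062591552734), 77.34960174560547)
top orange px [404.9 411.7] A 466.0 rect ((375.286376953125, 183.37245178222656), (77.85012817382812, 28.332258224487305), 76.89382934570312)
top orange px [590.  304.3] A 238.0 rect ((524.58642578125, -92.19869232177734), (19.925310134887695, 59.356201171875), 11.120683670043945)
top orange px [275.4  14.1] A 91.5 rect ((984.9027709960938, 366.7586975097656), (57.723628997802734, 18.0931453704834), 52.317562103271484)
top blue px [296.3 396.3] A 1904.5 rect ((402.3608093261719, 336.46624755859375), (104.4616470336914, 80.99132537841797), 60.6849365234375)
top blue px [410.8 276. ] A 4206.5 rect ((570.7163696289062, 169.5452880859375), (156.56256103515625, 119.63064575195312), 71.76251220703125)
```

The right-hand strip measures 59×20 mm, so it is the right one. The large case measures 157×120 mm, which also fits. I'll cross-check both against the side camera.

Run:
```python
from h import *
im=r.camera("side"); c,f=cal("side")
h=cv2.cvtColor(im,cv2.COLOR_RGB2HSV)
big=cv2.resize(im[160:340,160:400],None,fx=3.3,fy=3.3,interpolation=cv2.INTER_CUBIC)[:,:,::-1].copy()
def pr(p):
    q=(np.array(p)-c["origin"])@c["rotation"]; return q[:2]/q[2]*f+[c["cx"],c["cy"]]
def mark(p):
    u=pr(p); v=((u+.5-[160,160])*3.3).astype(int); cv2.circle(big,tuple(map(int,v)),2,(0,255,0),-1)
def box(cx,cy,w,l,a,z):   # l along a
    for i in(-1,1):
        for j in(-1,1):
            e=np.radians(a); mark([cx+i*l/2*np.cos(e)-j*w/2*np.sin(e),cy+i*l/2*np.sin(e)+j*w/2*np.cos(e),z])
mark([482.6,199.3,60]); box(524.6,-92.2,22,60,101.1,17); box(570.7,169.5,122,160,71.5,47)
cv2.imwrite("pics/chk.png",big)
```

```text
(no output)
```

View pics/chk.png

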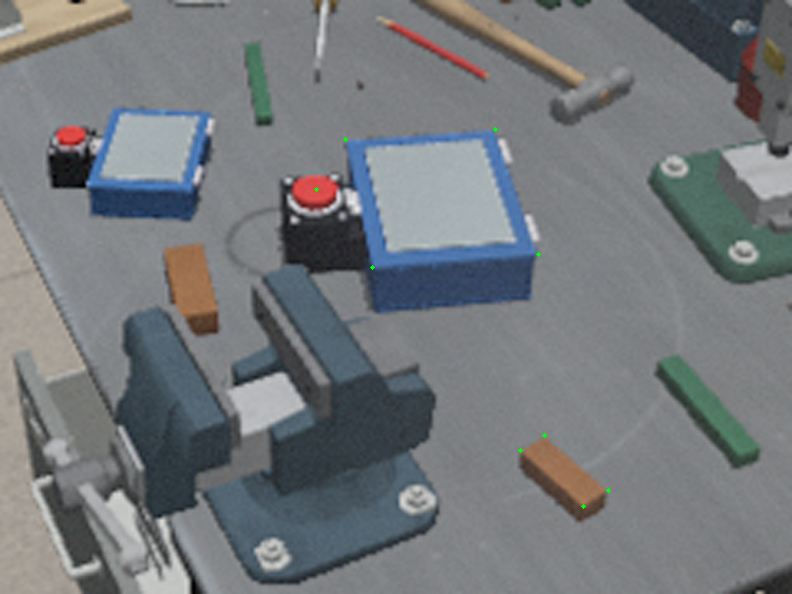

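The projected points fit to within about 2 mm. I'll press the button with the fingers shut and the gripper's width parallel to the lid edge.

```bash
cat >> h.py <<'E'
def down(a):  # tool down, closing line at angle a (deg); half-turn with the milder last joint
    e=np.radians(a); return np.array([[-np.sin(e),np.cos(e),0],[np.cos(e),np.sin(e),0],[0,0,-1]])
def best(p,a):
    o=[(R,r.ik(p,R)) for R in(down(a),down(a+180))]
    return min((x for x in o if x[1] is not None),key=lambda x:abs(x[1][6]))[0]
U=np.array([np.cos(np.radians(-18.5)),np.sin(np.radians(-18.5)),0])
E
python3 - <<'E'
from h import *
b=np.array([482.6,199.3,0])-3*U
R=best(b+[0,0,110],71.5); print(r.ik(b+[0,0,110],R))
r.move_gripper(0.0,20)
r.goto(b+[0,0,110],R)
r.move_straight(b+[0,0,66],vel=120)
f0=r.read_state()["ft_force"]
g=r.move_straight(b+[0,0,52.5],vel=25,guard=9)
s=r.read_state(); print(g,s["ee_pos"],s["ft_force"]-np.array(f0),s["time_s"])
r.dwell(.2)
r.move_straight(b-60*U+[0,0,150],vel=150)
cv2.imwrite("pics/press.png",r.camera("side")[:,:,::-1]); print(r.read_state()["time_s"])
E
```

```text
[-49.87937123   9.46198407  24.56905807 110.89463639  -4.50155937
  60.5624002   48.11008885]
True [480.42160769 200.6539301   53.47620119] [-0.93093858 -0.77309136  7.77809723] 4.7583
5.9167
```

View pics/press.png

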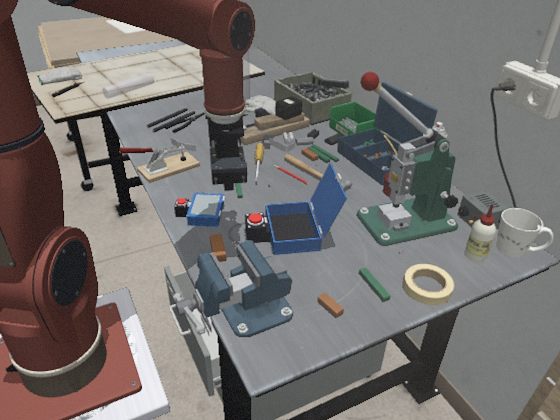

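The lid is rising freely and the case is empty. Next I'll grasp the strip lengthwise, which keeps the gripper body clear of the vise.

Run:
```python
from h import *
p=r.read_state()["ee_pos"]; r.move_straight([p[0],p[1],260],vel=250)
s0=np.array([524.6,-92.2,0]); R=best(s0+[0,0,120],101.1); print(r.ik(s0+[0,0,120],R))
r.move_gripper(1.0)
r.goto(s0+[0,0,200],R)
r.move_straight(s0+[0,0,30],vel=150)
print(r.move_straight(s0+[0,0,2.5],vel=40,guard=8),r.read_state()["ee_pos"])
r.move_gripper(0.0,12)
s=r.read_state(); print(s["grip_width"]*87,s["gripper_force"])
r.move_straight(s0+[0,0,150],vel=150)
s=r.read_state(); print(s["grip_width"]*87,s["gripper_force"],s["time_s"])
a=r.camera("side")[60:340,200:480]; b=r.camera("top")[70:350,220:500]
cv2.imwrite("pics/lift.png",np.hstack([a,b])[:,:,::-1])
```

```text
[-30.43600266  11.61920462  40.11521494 109.2063954   -8.44254047
  62.11599521 -65.8333867 ]
False [524.69385585 -92.30385045   2.58549493]
59.83656363463317 12.000086009502411
60.25379601594574 11.999948769807816 13.5083
```

View pics/lift.png

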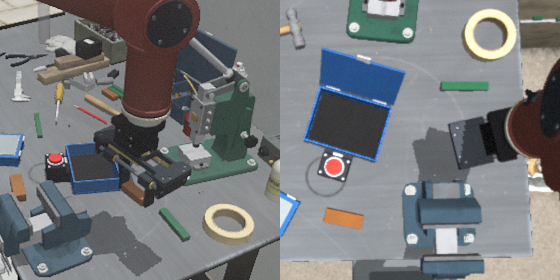

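The strip is held, with the fingers 60 mm apart, and the lid is fully open. Now I'll place the strip.

Run:
```python
from h import *
c=np.array([482.6,199.3,0])+82*U
R=best(c+[0,0,150],71.5); print(c,r.ik(c+[0,0,220],R))
p=r.read_state()["ee_pos"]; r.move_straight([p[0],p[1],220],vel=200)
r.goto(c+[0,0,220],R)
r.move_straight(c+[0,0,40],vel=120)
print(r.move_straight(c+[0,0,8],vel=40,guard=6),r.read_state()["ee_pos"],r.read_state()["grip_width"]*87)
r.move_gripper(0.9); r.dwell(.2)
r.move_straight(c+[0,0,220],vel=150)
r.move_straight(c-[150,0,0]+[0,60,260],vel=250)
print(r.read_state()["time_s"])
a=r.camera("side")[60:340,200:480]; b=r.camera("top")
cv2.imwrite("pics/placed.png",np.hstack([a,b[70:350,220:500]])[:,:,::-1])
```

```text
[560.36253973 173.28101817   0.        ] [-36.04573755  11.82193862  16.93403267  94.07975569  -3.54816397
  74.62549353  52.99089003]
False [560.60452963 173.32530337   8.23730472] 59.58257550555955
21.8167
```

View pics/placed.png

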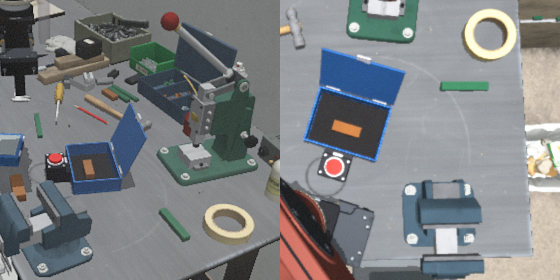

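The strip lies flat inside the case, the lid is standing open and the arm is clear.

```bash
python3 -c "
from bench import r
print(r.hand_in())"
```

```text
the job is handed in; nothing more can be done
None
```

I handed in the job after about 22 s: the lid sprang open by itself, and the orange strip (measured at about 60 × 20 mm) lies flat inside the case with the lid still open; no verdict came back.

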